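# Load the spice rack and hold its spring cover open

### The arm

A 7-joint arm with a two-finger parallel gripper is mounted at the origin on a cart in front of the work surface, level with it; the furniture and walls round the work are solid. World frame = base frame: x ahead of the robot, y to its left, z up, the work surface at z = 0. Lengths are in m, angles in rad, forces in N, time in s.
With the tool pointing down it reaches from about 0.35 to 0.9 m from the base axis. Payload 19.9 kg.
Tool frame: the origin (TCP) lies midway between the tips of the shut fingers; the grasp point (between the pads) lies 19 mm behind it; y points along the fingers, z is the direction in which the jaws open and shut, and the axes are right-handed (so a half turn about y gives the same grasp; the last joint's range is limited). The gripper opens to 94 mm and grips with 3 to 60 N. Pads are 16 mm wide; open, the fingers measure 119 mm over their backs; the gripper's body (75 mm by 177 mm) begins 78 mm behind the grasp point.
Start: joints at [-1.159, 0.417, -0.01, 1.614, 0.005, 1.111, -0.053], TCP at [0.274, 0.562, 0.205] pointing down, gripper open.
Joint ranges: [-2.81, 2.81], [-0.39, 2.02], [-1.27, 1.25], [0.06, 2.57], [-1.19, 4.33], [0.19, 2], [-2.82, 2.82]. Speed limits (rad/s): [1.89, 1.89, 2.39, 2.39, 3.01, 3.01, 3.01].

### API

Orientations are given as a rotation vector (axis times angle).
In Python, from station import get_state, read_camera, hand_in gives the robot as it stands.
- The arm moves only by the tool apply_moves, never from a script. Its arguments are lists of equal length, an entry for each row: "travel": the shift along the tool's x, y, z normalised to -1 to 1, where 1 is 0.03 m, a list of three; "dr": the turn, a rotation vector about the tool's x, y, z normalised to -1 to 1, where 1 is 6 degrees, a list of three; "jaw": the closure in counts, from 0 (fully open) to 255 (shut). In form: {"travel": [[dx, dy, dz], ...], "dr": [[rx, ry, rz], ...], "jaw": [jaw, ...]}. A call has 1 to 8 rows; each row shifts and turns the commanded pose from where the row before left it, along the tool's axes as they then stand; what a row does not reach is not made up. A row lasts 1/12 s, in which the tool goes at most 41.7 mm and 7.16 degrees, less where a joint would pass 70% of its speed; a pose out of reach is approached as far as the arm can. A call with a number of a shift or a turn outside -1 to 1 is refused whole. A call with a gripper value outside its range is refused whole. The fingers move at their own pace and stop on an object; the grip force is fixed at half the most. Time passes only in rows, so rows that do not move let the fingers close. It gives the time, the measured TCP pose, the force and the opening at its end, in the units of the state.
- get_state(): the state, without advancing time (a new reading comes with each control period).
- read_camera(name): name is "side" or "top" or "wrist"; returns a dict with "image" (420x560x3 uint8, red, green, blue), "range_z" (420x560 float32, m along the optical axis (not along the pixel's ray), 0 where there is no reading), "mtx" (3x3 intrinsics, pixels), "k1" (the pictures are not rectified: a ray, as slopes to the right and down, at radius r is drawn at 1 + k1 r^2 times it, then the intrinsics apply), "R" (3x3) and "t" (3): a world point X has camera coordinates R X + t; the wrist camera has in their place "mount" (4x4, takes a point from camera to tool coordinates, whose origin is the TCP and whose axes are the tool frame's). Camera axes: x right, y down, z forward; pixel columns grow to the right and rows downward; lengths in m; the calibration is good to about 2 mm. A picture is of the moment at which its call begins: read the wrist's pose just before it.
- hand_in(): hands the job in, once; it reports no verdict.
The state is a dict: "time_s": time; "qpos": joint angles; "joint_velocities": joint speeds; "effort": joint torques, N m; "ee_pos": TCP position; "tcp_rot": TCP orientation; "contact_force": force on the tool from outside, world axes, zero at the start; "torque": the same for the moment, N m; "gripper_width": finger opening in m.
Only numpy, scipy, OpenCV 4.12 (cv2) and the standard library are available. Lean on these libraries where they do the work, as an engineer would, in place of code of your own. Each camera call takes 0.05 s, during which the arm holds its last target.

### The job

Load the spice rack: first put the jar with the yellow sticker into the open pocket marked with one dot, then the jar with the blue sticker into the pocket marked with two dots, each upright, right down on the pocket floor and let go. Then take the sliding cover over the three-dot pocket by its black fin, pull it out against its spring until its brass pointer stands at the red clip, and keep it there so that I can drop in the green jar: the program finishes while the robot is still holding the cover at the mark. Don't let the cover snap back, and leave the green jar, the mug and the tin where they stand.

Things in the scene. Friction and masses are not known exactly. Their poses are not given: they have to be found in the camera images.
- cabinet_corner (a point): Lower front left corner of the solid wall cabinet that hangs over the back of the worktop, fixed, 450 mm above the worktop. The cabinet reaches from here up, back to the wall and far to the robot's right; its latches stand 30 mm farther forward. Arms and wrists must keep in front of it while they work on the rack.
- jar_yellow: Spice jar of glass, a cylinder 41 mm in diameter and 105 mm tall, about 0.11 kg, with a black screw cap (the top 21 mm) that carries a yellow round sticker on top and a yellow band. Stands upright and loose on the worktop. Origin at the centre of its underside, z up along the jar. Goes into the one-dot pocket, first.
- jar_blue: Spice jar of glass, a cylinder 41 mm in diameter and 105 mm tall, about 0.11 kg, with a black screw cap (the top 21 mm) that carries a blue round sticker on top and a blue band. Stands upright and loose on the worktop. Origin at the centre of its underside, z up along the jar. Goes into the two-dot pocket, second.
- jar_green: Spice jar of glass, a cylinder 41 mm in diameter and 105 mm tall, about 0.11 kg, with a black screw cap (the top 21 mm) that carries a green round sticker on top and a green band. Stands upright and loose on the worktop. Origin at the centre of its underside, z up along the jar. Is left where it stands.
- rack: Fixed light-wood spice rack, 104 mm (its x) by 310 mm (its y), 55 mm high. Origin at the centre of its underside; x to its back (away from robot), y to its one-dot end (robot's left), z up. Three pockets 75 mm apart on its middle line, black dots before them; the three-dot one lies under the cover. 9 mm rails at x = +-34 mm guide the cover; a tube at the back edge rises 13 mm above the top.
- pocket1 (a point): Centre of the floor of the pocket marked with one dot; the pocket's mouth is 40 mm above this point, at the rack's top face. Round, 45 mm in diameter, slightly chamfered. At y = +105 mm of the rack.
- pocket2 (a point): Centre of the floor of the pocket marked with two dots; the pocket's mouth is 40 mm above this point, at the rack's top face. Round, 45 mm in diameter, slightly chamfered. At y = +30 mm of the rack, 75 mm from pocket1.
- cover (a joint): Travel of the aluminium sliding cover (62 x 56 x 5 mm, on the rack's top face) along the rack's -y (to the robot's right): 0 m shut over the three-dot pocket, at most 0.085. A spring always pulls it shut, with about 6.5 N when shut and 12 N at 0.07 m. It starts shut.
- cover_fin (a point): Centre of the top edge of the cover's upright black fin, the grip: 10 mm thick along the rack's y, 46 mm long along the rack's x, with 41 mm of free height above the cover plate, top edge 102 mm above the worktop. It moves with the cover. With the cover shut it stands 94 mm from the centre of the two-dot pocket.
- cover_pointer (a point): Front tip of the brass pointer (4 mm wide) that reaches forward from the cover over the front rail, at the same rack y as the fin's centre. It moves with the cover.
- mark_clip: Red clip (8 mm wide along the rack's y) on the rack's front top edge: the mark. It is fixed, but stands at a different place along the rack each time, 52 to 74 mm of cover travel from shut. Origin at its middle, axes as the rack's; the pointer is at the mark when it has the clip's y along the rack.
- mug: Blue-grey mug, 78 mm in diameter, 97 mm tall, loose, behind the rack; is left alone. Origin at the centre of its underside.
- tin: Food tin, 75 mm in diameter, 58 mm tall, loose, behind the rack; is left alone. Origin at the centre of its underside.
Things that resemble listed ones, but are neither listed nor needed, are in the scene too. Leave any purple look-alike of the jar_green alone.

How it is judged:
On the way, in this order (a step that is already met when the one before it is completed fails the run):
1. the yellow jar stands on the floor of the one-dot pocket, upright and let go (horizontal distance between jar_yellow and pocket1 below 0.005 m and z of jar_yellow in the frame of pocket1 below 0.005 m and angle between jar_yellow's own z axis and vertical below 0.1 rad and contact force between the fingers and jar_yellow below 0.2 N), for 0.2 s.
2. then the blue jar stands on the floor of the two-dot pocket, upright and let go (horizontal distance between jar_blue and pocket2 below 0.005 m and z of jar_blue in the frame of pocket2 below 0.005 m and angle between jar_blue's own z axis and vertical below 0.1 rad and contact force between the fingers and jar_blue below 0.2 N), for 0.2 s.
3. then the fingers hold the cover with its pointer at the red clip (y of cover_pointer in the frame of mark_clip between -0.005 and 0.005 m and contact force between the fingers and cover above 4 N), for 0.3 s.
At the end, for the whole second after the job is handed in: Yellow jar in one-dot, blue in two-dot pocket: within 5 mm of centre and floor, upright to 0.1 rad, let go. Fingers alone hold the cover still (over 4 N, no jar touching it), pointer within 5 mm of the red clip along the rack. Green jar, mug, tin within 30 mm of their start (all of step 1 and all of step 2 and all of step 3 and velocity of joint cover between -0.02 and 0.02 m/s and contact force between cover and jar_blue below 0.2 N and contact force between cover and jar_green below 0.2 N and contact force between cover and jar_yellow below 0.2 N and not (distance of jar_green from where it was at the start of the episode above 0.03 m) and not (distance of mug from where it was at the start of the episode above 0.03 m) and not (distance of tin from where it was at the start of the episode above 0.03 m)); the arm keeps its last pose, push and grip.
It fails at once if the cover snaps back (runs shut faster than 0.5 m/s) (velocity of joint cover below -0.5 m/s).
It fails at once if the green jar is moved by more than 30 mm or knocked over (distance of jar_green from where it was at the start of the episode above 0.03 m or angle between jar_green's own z axis and vertical above 0.5 rad).
It fails at once if the mug or the tin is moved by more than 30 mm (distance of any of mug, tin from where it was at the start of the episode above 0.03 m).
It also fails if it takes over 72 s, if anything falls off the work surface, if the arm or the gripper's body presses on something with over 40 N, if the wrist force passes 120 N, or if a joint passes its speed limit or range.

## Working session

There is one attempt and no reset: what is moved stays moved. The work goes in short steps, Python scripts to look and compute and a tool call to move; the robot and the scene stay as the last step left them, time stands still between calls to the robot, and variables do not carry over. Pictures are saved under pics/ and viewed, and the job is handed in when it is done.

Besides the shell and the picture viewer there is one more tool, called after "Emit:" as name(argument=value, ...) on one line, values as JSON. apply_moves: Moves the arm, as the interface text tells. Scaled input: -1 to 1 covers 0.03 m each way for a shift and 6 degrees each way for a turn. Its arguments: {"type":"object","properties":{"travel":{"type":"array"},"dr":{"type":"array"},"jaw":{"type":"array"}},"required":["travel","dr","jaw"]}

```bash
ls; mkdir -p pics
cat > h.py <<'E'
import numpy as np, cv2
from scipy.spatial.transform import Rotation as Ro
from station import get_state, read_camera, hand_in
def cam(name,fn=None):
    s=get_state(); c=read_camera(name)
    if name=='wrist':
        T=np.eye(4);T[:3,:3]=Ro.from_rotvec(s['tcp_rot']).as_matrix();T[:3,3]=s['ee_pos']
        M=T@np.array(c['mount']); c['R']=M[:3,:3].T; c['t']=-c['R']@M[:3,3]
    c['R']=np.array(c['R']);c['t']=np.array(c['t'])
    if fn: cv2.imwrite('pics/'+fn,c['image'][:,:,::-1]); np.savez('/tmp/'+fn[:-4],**{k:c[k] for k in('image','range_z','mtx','k1','R','t')})
    return c
def load(fn):
    d=np.load('/tmp/'+fn+'.npz'); return {k:d[k] for k in d}
def rays(c,uv):
    uv=np.asarray(uv,float).reshape(-1,1,2)
    n=cv2.undistortPoints(uv,np.array(c['mtx']),np.array([float(c['k1']),0,0,0])).reshape(-1,2)
    return n
def onz(c,uv,z):
    n=rays(c,uv);d=np.c_[n,np.ones(len(n))]@c['R'];o=-c['R'].T@c['t']
    return o+d*((z-o[2])/d[:,2])[:,None]
def bydepth(c,uv):
    n=rays(c,uv);uv=np.asarray(uv).reshape(-1,2).round().astype(int)
    z=c['range_z'][uv[:,1],uv[:,0]]
    return (np.c_[n,np.ones(len(n))]*z[:,None]-c['t'])@c['R']
def proj(c,X):
    X=np.asarray(X,float).reshape(-1,3);k=np.array([float(c['k1']),0,0,0])
    return cv2.projectPoints(X,cv2.Rodrigues(c['R'])[0],c['t'],np.array(c['mtx']),k)[0].reshape(-1,2)
E
python3 - <<'E'
from h import *
s=get_state();print(s)
print(Ro.from_rotvec(s['tcp_rot']).as_matrix().round(3))
for n in('side','top','wrist'):
    c=cam(n,n+'0.png');print(n,-c['R'].T@c['t'],c['R'].round(2).tolist(),c['k1'])
E
```

```text
pics
{'time_s': 0.0, 'qpos': array([-1.15849007,  0.41799358, -0.01028532,  1.61411238,  0.00467221,
        1.11068228, -0.05299447]), 'joint_velocities': array([-0.00184999,  0.00221685, -0.0007353 , -0.00177046,  0.00021134,
        0.00017092,  0.00045784]), 'effort': array([-2.06617515e-03, -8.51276493e+01,  6.37177695e-01, -4.26024127e+01,
       -4.89336450e-02,  1.83001324e-02,  5.00796443e-05]), 'ee_pos': array([0.27385555, 0.56142647, 0.2048391 ]), 'tcp_rot': array([-1.54250194,  0.35608604, -0.35577905]), 'contact_force': array([ 0.42684964,  0.8564011 , -0.29493237]), 'torque': array([-0.01642186,  0.05270996,  0.05488068]), 'gripper_width': 0.09396517558173159}
[[ 0.899 -0.     0.438]
 [-0.438 -0.001  0.899]
 [ 0.    -1.    -0.001]]
side [ 0.03188801 -0.95270225  0.79507331] [[0.88, -0.48, 0.02], [-0.2, -0.39, -0.9], [0.43, 0.79, -0.44]] 0.010177515189937236
top [0.36801148 0.00490512 1.55905245] [[0.03, -1.0, -0.01], [-0.99, -0.02, -0.15], [0.15, 0.02, -0.99]] -0.10903085554125563
wrist [0.21003292 0.59291519 0.38322579] [[0.44, 0.9, -0.0], [0.87, -0.43, 0.25], [0.22, -0.11, -0.97]] -0.015888481757962834
```

View pics/top0.png

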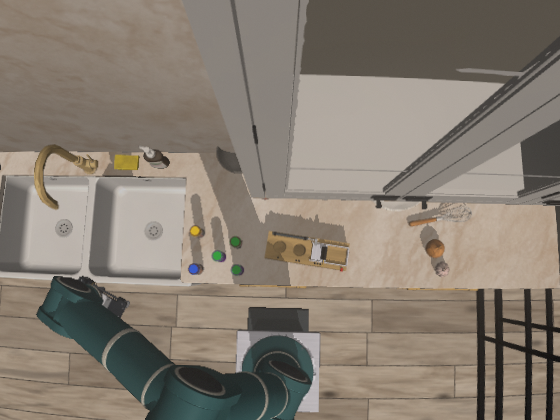

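View pics/side0.png

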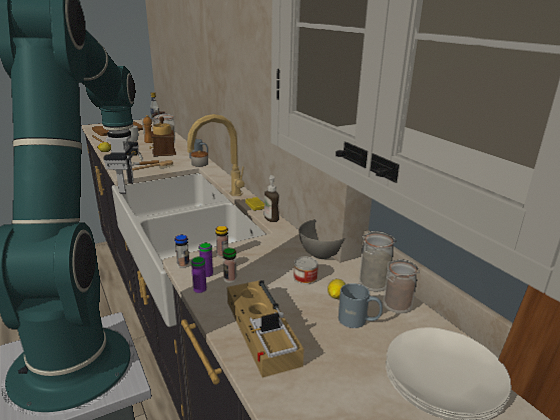

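View pics/wrist0.png

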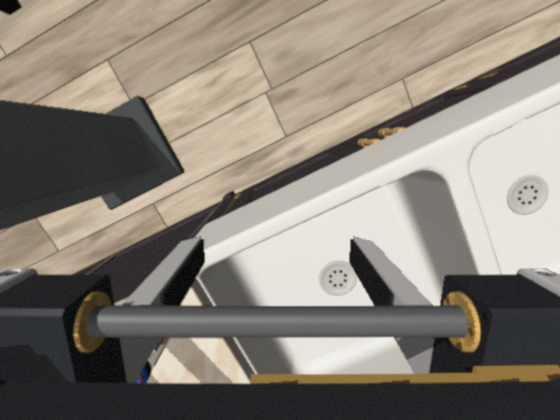

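The top view shows the yellow sticker at (196,231), the blue at (194,269), three greenish caps at (236,242), (218,256) and (237,270), and the rack at about (265-350, 232-270). The cabinet hides the area behind the rack. Next I'll enlarge the crops.

Run:
```python
from h import *
a=load('top0')['image'][215:285,175:365];b=load('side0')['image'][215:385,165:315]
cv2.imwrite('pics/topz.png',cv2.resize(a,None,fx=4,fy=4,interpolation=cv2.INTER_CUBIC)[:,:,::-1])
cv2.imwrite('pics/sidez.png',cv2.resize(b,None,fx=3.5,fy=3.5,interpolation=cv2.INTER_CUBIC)[:,:,::-1])
```

```text
(no output)
```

View pics/topz.png

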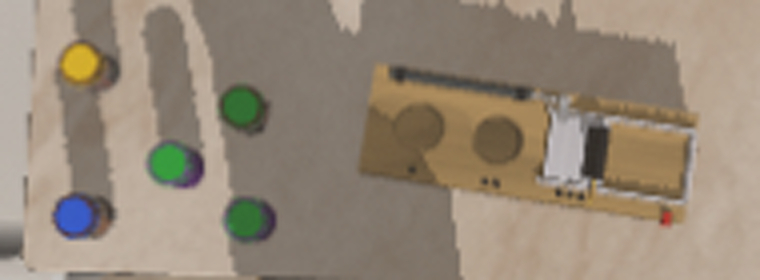

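View pics/sidez.png

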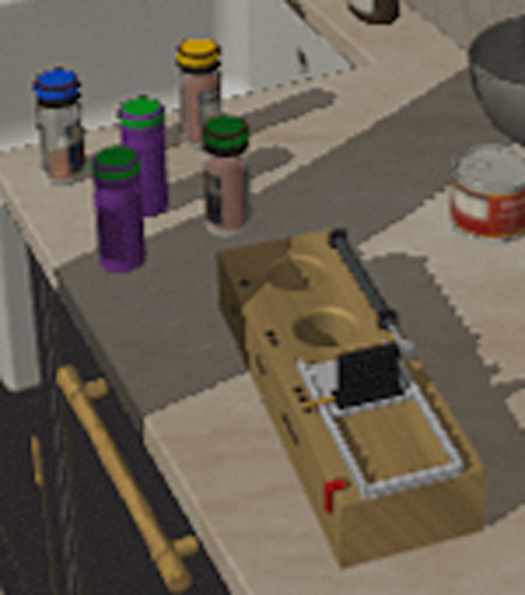

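The only yellow sticker is at (196,231) and the only blue one at (194,269), both on clear-glass jars. Green candidates are (236,242), which is clear glass and so the real one, and (218,256) and (237,270), which have purple bodies and are look-alikes. I leave all three alone. Next I measure.

```bash
cat > m.py <<'E'
from h import *
c=load('top0');im=c['image'];hsv=cv2.cvtColor(im,cv2.COLOR_RGB2HSV)
def blob(lo,hi,box,z,hs=hsv,cc=c,pr=None):
    m=cv2.inRange(hs,lo,hi);k=np.zeros_like(m);x0,y0,x1,y1=box;k[y0:y1,x0:x1]=m[y0:y1,x0:x1]
    n,l,st,ce=cv2.connectedComponentsWithStats(k)
    i=1+np.argmax(st[1:,4]);p=onz(cc,[ce[i]],z)[0]
    print(pr,ce[i].round(1),st[i],p.round(4),bydepth(cc,[ce[i]])[0].round(4));return p
J={}
for n,lo,hi,b in (('yellow',(20,120,90),(35,255,255),(180,215,210,245)),('blue',(105,120,80),(125,255,255),(180,255,210,285)),
  ('green',(45,100,50),(75,255,255),(226,232,246,252)),('p1',(45,100,50),(75,255,255),(208,246,228,268)),('p2',(45,100,50),(75,255,255),(226,260,248,282))):
    J[n]=blob(lo,hi,b,.105,pr=n)
E
python3 - <<'E'
from m import *
s=load('side0');hs=cv2.cvtColor(s['image'],cv2.COLOR_RGB2HSV)
for n in J: print(n, proj(s,J[n]).round(1))
blob((20,120,90),(35,255,255),(205,220,235,240),.105,hs,s,'ys')
blob((105,120,80),(125,255,255),(170,228,195,245),.105,hs,s,'bs')
blob((0,180,60),(6,255,255),(335,260,350,280),.055,hsv,c,'cliptop')
blob((0,180,60),(6,255,255),(250,340,275,370),.055,hs,s,'clipside')
blob((0,0,0),(180,255,45),(285,230,340,270),.102,hsv,c,'fintop')
E
```

```text
yellow [194.6 230.4] [190 226  11  10  73] [0.5171 0.3147 0.105 ] [0.5168 0.3141 0.1082]
blue [193.1 268.5] [189 265   9   8  59] [0.377 0.313 0.105] [0.377  0.3141 0.1002]
green [234.8 241.1] [231 237   9   9  65] [0.4816 0.1639 0.105 ] [0.4812 0.1634 0.1098]
p1 [216.5 255.1] [213 251   8   9  59] [0.4286 0.229  0.105 ] [0.4284 0.2282 0.1102]
p2 [235.8 269.4] [232 265   9   9  56] [0.3787 0.1562 0.105 ] [0.3787 0.1564 0.1035]
yellow [[220.8 228.6]]
blue [[180.2 237.7]]
green [[228.7 251.1]]
p1 [[204.7 245.6]]
p2 [[197.3 260.2]]
ys [220.8 229.4] [215 226  12   8  67] [0.5147 0.3091 0.105 ] [0.5133 0.3055 0.1069]
bs [180.6 236.9] [176 235  10   5  43] [0.3799 0.3181 0.105 ] [0.379  0.3147 0.1068]
cliptop [341.  269.5] [341 269   1   2   2] [ 0.3887 -0.2334  0.055 ] [ 0.3887 -0.2339  0.0523]
clipside [259.5 355.3] [258 352   6   9  23] [ 0.3891 -0.2325  0.055 ] [ 0.3891 -0.2325  0.055 ]Traceback (most recent call last):
  File "<stdin>", line 8, in <module>
  File "m.py", line 6, in blob
    i=1+np.argmax(st[1:,4]);p=onz(cc,[ce[i]],z)[0]
        ~~~~~~~~~^^^^^^^^^^
    return _wrapfunc(a, 'argmax', axis=axis, out=out, **kwds)
    return bound(*args, **kwds)
ValueError: attempt to get argmax of an empty sequence
```

```bash
cat >> h.py <<'E'
def plan(pos,yaw=None,z=None):
    s=get_state();R=Ro.from_rotvec(s['tcp_rot']).as_matrix()
    y=np.degrees(np.arctan2(R[1,2],R[0,2]))
    d=np.array(pos)-s['ee_pos']
    print('t',round(s['time_s'],2),'at',s['ee_pos'].round(4),'yaw',y.round(2),'tooly',R[:,1].round(3),'F',s['contact_force'].round(1),'w',round(s['gripper_width'],4))
    print(' travel units',(R.T@d/0.03).round(2),'rot before' if yaw is not None else '', None if yaw is None else round(-(yaw-y)/6,2))
    if yaw is not None:
        R2=Ro.from_euler('z',yaw-y,degrees=True).as_matrix()@R
        print(' travel units if turned first',(R2.T@d/0.03).round(2))
E
python3 - <<'E'
from m import *
t=onz(c,[[269.5,231.3],[265,258],[349.5,243.2],[346.2,270]],.055)
print(t.round(4))
print('y len',np.linalg.norm(t[0]-t[2]),np.linalg.norm(t[1]-t[3]),'x len',np.linalg.norm(t[0]-t[1]),np.linalg.norm(t[2]-t[3]))
for a,b in((0,2),(1,3)):
    d=t[a]-t[b];print('yaw rack y',np.degrees(np.arctan2(d[1],d[0])))
print('dots/pockets',onz(c,[[175+418/4,215+127/4],[175+498/4,215+140/4]],.055))
print('cabinet corner cand',onz(c,[[265,199],[268,193],[285,190]],.45))
s=load('side0')
plan([J['yellow'][0],J['yellow'][1],.205],83)
E
```

```text
yellow [194.6 230.4] [190 226  11  10  73] [0.5171 0.3147 0.105 ] [0.5168 0.3141 0.1082]
blue [193.1 268.5] [189 265   9   8  59] [0.377 0.313 0.105] [0.377  0.3141 0.1002]
green [234.8 241.1] [231 237   9   9  65] [0.4816 0.1639 0.105 ] [0.4812 0.1634 0.1098]
p1 [216.5 255.1] [213 251   8   9  59] [0.4286 0.229  0.105 ] [0.4284 0.2282 0.1102]
p2 [235.8 269.4] [232 265   9   9  56] [0.3787 0.1562 0.105 ] [0.3787 0.1564 0.1035]
[[ 0.5262  0.0388  0.055 ]
 [ 0.4248  0.053   0.055 ]
 [ 0.4883 -0.2653  0.055 ]
 [ 0.3872 -0.2531  0.055 ]]
y len 0.3065085182724875 0.3083201754213393 x len 0.10241622477218987 0.1018231515850536
yaw rack y 82.89111308564365
yaw rack y 82.9993830275533
dots/pockets [[ 0.46856953 -0.00056778  0.055     ]
 [ 0.45819708 -0.07627181  0.055     ]]
cabinet corner cand [[ 0.57634869  0.04520374  0.45      ]
 [ 0.59390039  0.03718562  0.45      ]
 [ 0.60376373 -0.01093116  0.45      ]]
t 0.15 at [0.2739 0.5615 0.205 ] yaw 64.0 tooly [-0.    -0.001 -1.   ] F [-0.3 -0.  -0. ] w 0.0941
 travel units [10.89  0.   -3.84] rot before -3.17
 travel units if turned first [ 9.05  0.01 -7.17]
```

Run:
```python
from h import *
a=load('top0')['image'][130:235,195:335]
cv2.imwrite('pics/topc.png',cv2.resize(a,None,fx=5,fy=5,interpolation=cv2.INTER_CUBIC)[:,:,::-1])
```

```text
(no output)
```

View pics/topc.png

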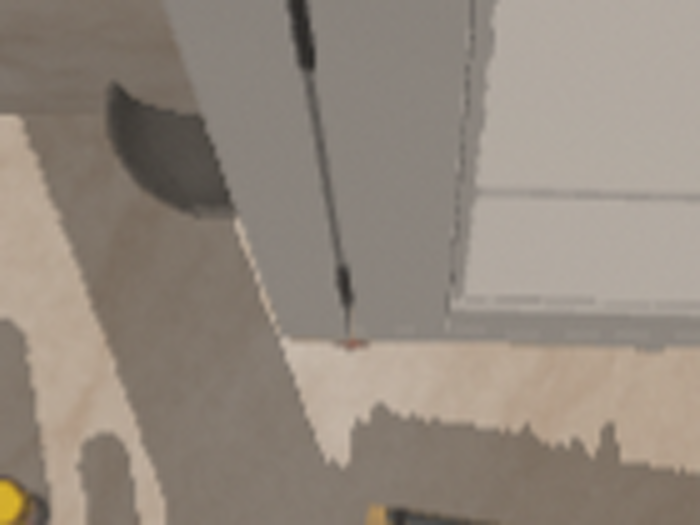

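Emit:
apply_moves(travel=[[0, 0, 0], [0, 0, 0], [0, 0, 0], [0, 0, 0], [0.8, 0, -0.8], [0.8, 0, -0.8], [0.8, 0, -0.8], [0.8, 0, -0.8]], dr=[[0, -0.8, 0], [0, -0.8, 0], [0, -0.8, 0], [0, -0.77, 0], [0, 0, 0], [0, 0, 0], [0, 0, 0], [0, 0, 0]], jaw=[0, 0, 0, 0, 0, 0, 0, 0])

```text
time_s: 0.82
ee_pos: [0.3582, 0.4534, 0.2052]
tcp_rot: [-1.569, 0.096, -0.095]
contact_force: [0.3, 0.9, 0.7]
gripper_width: 0.0941
```

Emit:
apply_moves(travel=[[0.8, 0, -0.6], [0.8, 0, -0.6], [0.8, 0, -0.6], [0.8, 0, -0.6], [0.8, 0, -0.6], [0, 0, 0], [0, 0, 0]], dr=[[0, 0, 0], [0, 0, 0], [0, 0, 0], [0, 0, 0], [0, 0, 0], [0, 0, 0], [0, 0, 0]], jaw=[0, 0, 0, 0, 0, 0, 0])

```text
time_s: 1.4
ee_pos: [0.4667, 0.3495, 0.2052]
tcp_rot: [-1.569, 0.098, -0.098]
contact_force: [-1.1, 0.9, 0.3]
gripper_width: 0.0938
```

Run:
```python
from m import *
plan([J['yellow'][0],J['yellow'][1],.205],83)
c=cam('wrist','w1.png')
print(proj(c,list(J.values())).round(0))
```

```text
yellow [194.6 230.4] [190 226  11  10  73] [0.5171 0.3147 0.105 ] [0.5168 0.3141 0.1082]
blue [193.1 268.5] [189 265   9   8  59] [0.377 0.313 0.105] [0.377  0.3141 0.1002]
green [234.8 241.1] [231 237   9   9  65] [0.4816 0.1639 0.105 ] [0.4812 0.1634 0.1098]
p1 [216.5 255.1] [213 251   8   9  59] [0.4286 0.229  0.105 ] [0.4284 0.2282 0.1102]
p2 [235.8 269.4] [232 265   9   9  56] [0.3787 0.1562 0.105 ] [0.3787 0.1564 0.1035]
t 1.4 at [0.4667 0.3495 0.2052] yaw 82.85 tooly [-0.    -0.001 -1.   ] F [-1.1  0.9  0.3] w 0.0938
 travel units [ 1.81  0.01 -0.94] rot before -0.03
 travel units if turned first [ 1.81  0.01 -0.94]
[[249. 264.]
 [224. 121.]
 [ 96. 248.]
 [147. 189.]
 [ 59. 146.]]
```

View pics/w1.png

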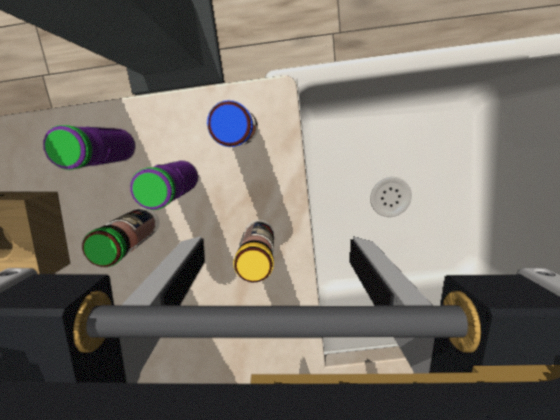

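The wrist view shows the yellow sticker at (254,261), the blue at (231,122), the real green at (106,246), and the purple jars at (66,146) and (152,187). I refine from those.

Run:
```python
from h import *
c=load('w1');hs=cv2.cvtColor(c['image'],cv2.COLOR_RGB2HSV)
for n,lo,hi,(x0,y0,x1,y1) in (('y',(20,150,150),(35,255,255),(230,240,280,290)),('b',(105,150,120),(125,255,255),(200,95,250,145))):
    m=cv2.inRange(hs,lo,hi);k=np.zeros_like(m);k[y0:y1,x0:x1]=m[y0:y1,x0:x1]
    p=max(cv2.findContours(k,0,2)[0],key=cv2.contourArea)
    M=cv2.minEnclosingCircle(p);print(n,M,onz(c,[M[0]],.105),bydepth(c,[M[0]]))
    e=cv2.fitEllipse(p);print(e,onz(c,[e[0]],.105))
# tcp projection
s=get_state();print(proj(c,[s['ee_pos']]))
```

```text
y ((252.7985076904297, 265.0746154785156), 16.315595626831055) [[0.51928048 0.31832626 0.105     ]] [[0.5193713  0.31829661 0.10479442]]
((252.72547912597656, 265.1036376953125), (29.677127838134766, 32.184242248535156), 97.91314697265625) [[0.51930293 0.31824762 0.105     ]]
b ((228.1754608154297, 123.37220764160156), 18.8408145904541) [[0.37913619 0.31628533 0.105     ]] [[0.37914022 0.31629529 0.10506571]]
((228.3996124267578, 123.19751739501953), (35.11848831176758, 37.18583679199219), 154.7262420654297) [[0.3790117  0.31651185 0.105     ]]
[[278.35179244 248.48430034]]
```

Emit:
apply_moves(travel=[[0.93, 0, -0.41], [0.93, 0, -0.42], [0, 0, 0], [0, 0.9, 0], [0, 0.9, 0], [0, 0, 0]], dr=[[0, 0, 0], [0, 0, 0], [0, 0, 0], [0, 0, 0], [0, 0, 0], [0, 0, 0]], jaw=[0, 0, 0, 0, 0, 0])

```text
time_s: 1.95
ee_pos: [0.5152, 0.3193, 0.1469]
tcp_rot: [-1.572, 0.099, -0.09]
contact_force: [-1.3, -0.0, -1.0]
gripper_width: 0.0937
```

Run:
```python
from h import *
plan([.5193,.3182,.061],83)
c=cam('wrist','w2.png')
hs=cv2.cvtColor(c['image'],cv2.COLOR_RGB2HSV)
m=cv2.inRange(hs,(20,150,150),(35,255,255));p=max(cv2.findContours(m[:300].copy(),0,2)[0],key=cv2.contourArea)
e=cv2.fitEllipse(p);print(e,onz(c,[e[0]],.105))
```

```text
t 1.95 at [0.5152 0.3193 0.1469] yaw 83.12 tooly [-0.006 -0.003 -1.   ] F [-1.3 -0.  -1. ] w 0.0937
 travel units [ 0.15  2.86 -0.01] rot before 0.02
 travel units if turned first [ 0.15  2.86 -0.01]
((276.2108154296875, 235.7174072265625), (39.902565002441406, 41.600868225097656), 90.88341522216797) [[0.51935097 0.3183017  0.105     ]]
```

View pics/w2.png

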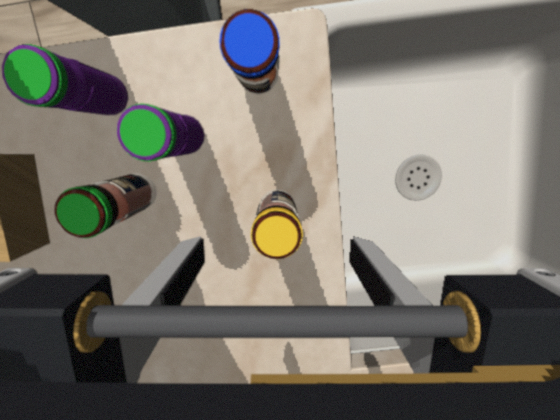

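The yellow sticker at (277,234) sits midway between the fingers, and both readings agree at (0.519, 0.318). I go down and grip.

Emit:
apply_moves(travel=[[0.1, 0.7, 0], [0, 0.7, 0], [0, 0.7, 0], [0, 0.7, 0], [0, 0, 0]], dr=[[0, 0, 0], [0, 0, 0], [0, 0, 0], [0, 0, 0], [0, 0, 0]], jaw=[0, 0, 0, 0, 0])

```text
time_s: 2.42
ee_pos: [0.5196, 0.3192, 0.0656]
tcp_rot: [-1.571, 0.097, -0.093]
contact_force: [-1.1, 0.0, -0.3]
gripper_width: 0.0936
```

Emit:
apply_moves(travel=[[0, 0, 0], [0, 0, 0], [0, 0, 0], [0, 0, 0], [0, 0, 0], [0, 0, 0], [0, 0, 0], [0, 0, 0]], dr=[[0, 0, 0], [0, 0, 0], [0, 0, 0], [0, 0, 0], [0, 0, 0], [0, 0, 0], [0, 0, 0], [0, 0, 0]], jaw=[255, 255, 255, 255, 255, 255, 255, 255])

```text
time_s: 3.08
ee_pos: [0.5212, 0.319, 0.0676]
tcp_rot: [-1.569, 0.096, -0.096]
contact_force: [-0.4, 0.0, 0.1]
gripper_width: 0.0444
```

Run:
```python
from h import *
plan([.5193,.3182,.22],83)
```

```text
t 3.08 at [0.5212 0.319  0.0676] yaw 83.02 tooly [ 0. -0. -1.] F [-0.4  0.   0.1] w 0.0444
 travel units [-0.06 -5.08 -0.03] rot before 0.0
 travel units if turned first [-0.06 -5.08 -0.03]
```

Emit:
apply_moves(travel=[[0, 0, 0], [0, 0, 0], [0, 0, 0], [0, 0, 0]], dr=[[0, 0, 0], [0, 0, 0], [0, 0, 0], [0, 0, 0]], jaw=[255, 255, 255, 255])

```text
time_s: 3.42
ee_pos: [0.5211, 0.319, 0.0675]
tcp_rot: [-1.569, 0.096, -0.096]
contact_force: [-0.4, 0.4, 0.9]
gripper_width: 0.0402
```

Emit:
apply_moves(travel=[[0, -0.5, 0], [0, -0.5, 0], [0, -0.9, 0], [0, -0.9, 0], [0, -0.9, 0], [0, -0.9, 0], [0, -0.6, 0], [0, 0, 0]], dr=[[0, 0, 0], [0, 0, 0], [0, 0, 0], [0, 0, 0], [0, 0, 0], [0, 0, 0], [0, 0, 0], [0, 0, 0]], jaw=[255, 255, 255, 255, 255, 255, 255, 255])

```text
time_s: 4.08
ee_pos: [0.5224, 0.3198, 0.2273]
tcp_rot: [-1.566, 0.092, -0.099]
contact_force: [0.3, -0.0, -0.8]
gripper_width: 0.0404
```

Run:
```python
from h import *
plan([.44,.03,.23],83)
c=cam('wrist','w3.png')
```

```text
t 4.08 at [0.5224 0.3198 0.2273] yaw 83.02 tooly [ 0.004  0.003 -1.   ] F [ 0.3 -0.  -0.8] w 0.0404
 travel units [-1.55 -0.13 -9.92] rot before 0.0
 travel units if turned first [-1.55 -0.13 -9.92]
```

View pics/w3.png

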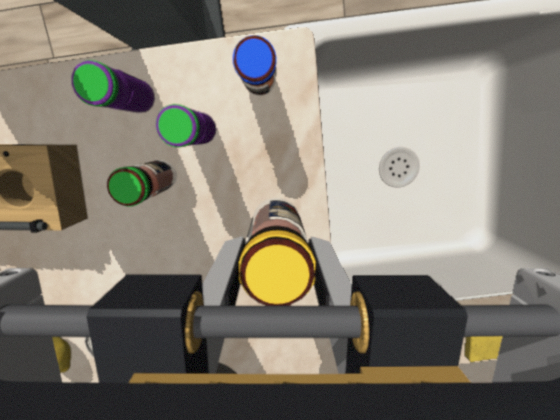

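The yellow jar is held, with its sticker at (277,270) between the pads. The rack's one-dot pocket shows at (15,187). I carry the jar toward the rack and look from there.

Emit:
apply_moves(travel=[[-0.8, 0, 0], [-0.8, 0, -0.5], [0, 0, -1], [0, 0, -1], [0, 0, -1], [0, 0, -1], [0, 0, -1], [0, 0, -1]], dr=[[0, 0, 0], [0, 0, 0], [0, 0, 0], [0, 0, 0], [0, 0, 0], [0, 0, 0], [0, 0, 0], [0, 0, 0]], jaw=[255, 255, 255, 255, 255, 255, 255, 255])

```text
time_s: 4.8
ee_pos: [0.4487, 0.1297, 0.2222]
tcp_rot: [-1.569, 0.097, -0.094]
contact_force: [1.1, 0.5, -1.3]
gripper_width: 0.0403
```

Emit:
apply_moves(travel=[[0, 0, -1], [0, 0, -0.5], [0, 0, 0], [0, 0, 0], [0, 0, 0]], dr=[[0, 0, 0], [0, 0, 0], [0, 0, 0], [0, 0, 0], [0, 0, 0]], jaw=[255, 255, 255, 255, 255])

```text
time_s: 5.22
ee_pos: [0.444, 0.0872, 0.2228]
tcp_rot: [-1.569, 0.096, -0.094]
contact_force: [0.3, 0.9, -1.4]
gripper_width: 0.0403
```

Run:
```python
from h import *
plan([.44,.03,.23],83)
c=cam('wrist','w4.png')
```

```text
t 5.22 at [0.444  0.0872 0.2228] yaw 83.06 tooly [-0.001 -0.    -1.   ] F [ 0.3  0.9 -1.4] w 0.0403
 travel units [ 0.1  -0.24 -1.91] rot before 0.01
 travel units if turned first [ 0.1  -0.24 -1.91]
```

View pics/w4.png

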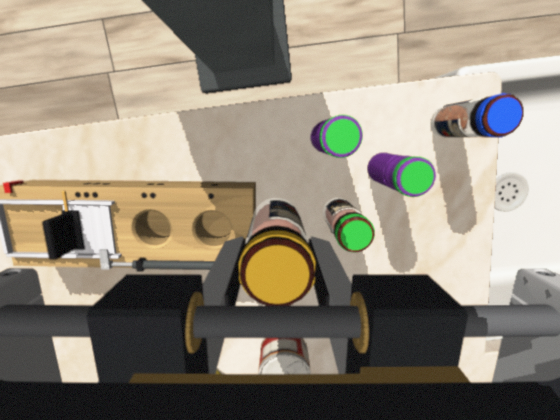

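The wrist view shows the whole rack: pockets at (153,227) and (212,227), fin near (65,232), red clip at (12,186). The tin is at (285,360).

Run:
```python
from h import *
a=load('w4')['image'][165:285,0:265]
cv2.imwrite('pics/w4z.png',cv2.resize(a,None,fx=3,fy=3,interpolation=cv2.INTER_CUBIC)[:,:,::-1])
```

```text
(no output)
```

View pics/w4z.png

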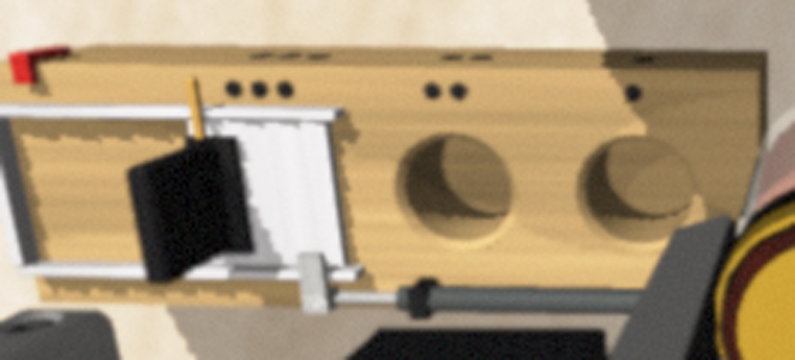

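Run:
```python
from h import *
c=load('w4')
P=lambda L:[[x/3,165+y/3] for x,y in L]
e=onz(c,P([(396,191),(514,191),(455,132),(455,250),(577,190),(697,190),(637,136),(637,245)]),.055)
print(e.round(4)); print('centres',(e[0]+e[1]+e[2]+e[3])/4,(e[4]+e[5]+e[6]+e[7])/4)
print('diam',[np.linalg.norm(e[i]-e[i+1]).round(4) for i in(0,2,4,6)])
f=onz(c,P([(766,67),(50,63),(633,92),(446,91),(260,90)]),.055);print('frontcorner left, front edge pt, dots',f.round(4))
d=f[0]-f[1];print('edge yaw',np.degrees(np.arctan2(d[1],d[0])))
d=f[2]-f[4];print('dots yaw',np.degrees(np.arctan2(d[1],d[0])),np.linalg.norm(f[2]-f[3]),np.linalg.norm(f[3]-f[4]))
print('clip top',onz(c,P([(22,53)]),.06))
print('pointer tip',onz(c,P([(193,80)]),.064))
```

```text
[[ 4.605e-01 -9.430e-02  5.500e-02]
 [ 4.664e-01 -4.590e-02  5.500e-02]
 [ 4.390e-01 -6.450e-02  5.500e-02]
 [ 4.887e-01 -7.590e-02  5.500e-02]
 [ 4.691e-01 -2.020e-02  5.500e-02]
 [ 4.751e-01  2.870e-02  5.500e-02]
 [ 4.496e-01  8.300e-03  5.500e-02]
 [ 4.957e-01  1.000e-04  5.500e-02]]
centres [ 0.46366545 -0.07015423  0.055     ] [0.47237207 0.00421491 0.055     ]
diam [np.float64(0.0487), np.float64(0.051), np.float64(0.0492), np.float64(0.0468)]
frontcorner left, front edge pt, dots [[ 0.4281  0.0638  0.055 ]
 [ 0.3914 -0.2201  0.055 ]
 [ 0.4316  0.0098  0.055 ]
 [ 0.4221 -0.0643  0.055 ]
 [ 0.4125 -0.1386  0.055 ]]
edge yaw 82.6171480423191
dots yaw 82.65886773151523 0.07471061319013218 0.07493067888024545
clip top [[ 0.38586998 -0.22543512  0.06      ]]
pointer tip [[ 0.40441016 -0.1576424   0.064     ]]
```

Emit:
apply_moves(travel=[[0.55, 0, -0.4], [0.55, 0.6, -0.4], [0, 0.6, 0], [0, 0.5, 0], [0, 0, 0], [0, 0, 0], [0, 0, 0]], dr=[[0, 0, 0], [0, 0, 0], [0, 0, 0], [0, 0, 0], [0, 0, 0], [0, 0, 0], [0, 0, 0]], jaw=[255, 255, 255, 255, 255, 255, 255])

```text
time_s: 5.85
ee_pos: [0.4744, 0.0594, 0.1731]
tcp_rot: [-1.569, 0.095, -0.095]
contact_force: [0.5, 0.3, -0.9]
gripper_width: 0.0404
```

Run:
```python
from h import *
plan([.474,.0042,.17],82.7)
c=cam('wrist','w5.png')
a=c['image'][100:300,0:300]
cv2.imwrite('pics/w5z.png',cv2.resize(a,None,fx=2.5,fy=2.5,interpolation=cv2.INTER_CUBIC)[:,:,::-1])
```

```text
t 5.85 at [0.4744 0.0594 0.1731] yaw 83.07 tooly [ 0.  0. -1.] F [ 0.5  0.3 -0.9] w 0.0404
 travel units [ 0.21  0.1  -1.83] rot before 0.06
 travel units if turned first [ 0.22  0.1  -1.83]
```

View pics/w5z.png

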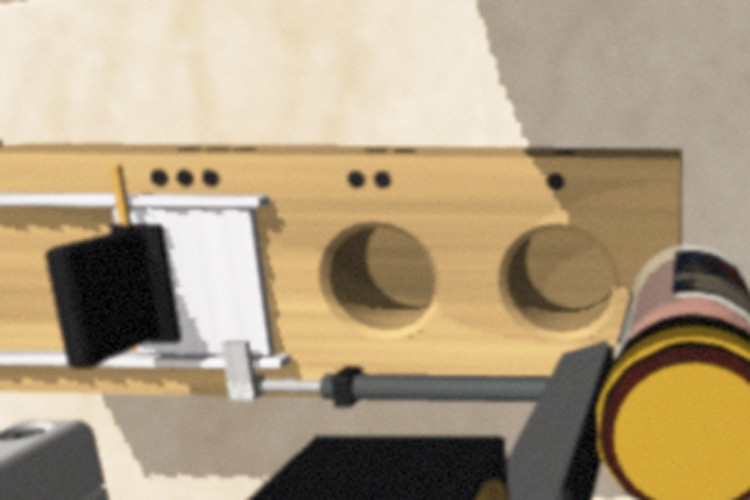

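Run:
```python
from h import *
c=load('w5')
P=lambda L:[[x/2.5,100+y/2.5] for x,y in L]
e=onz(c,P([(558,279),(377.5,279),(681,153),(556,181),(369,180),(185,178)]),.055);print(e.round(4))
e0=e
e=onz(c,P([(499,279),(617,279),(558,222),(558,336)]),.055);print(np.linalg.norm(e[0]-e[1]),np.linalg.norm(e[2]-e[3]))
d=e0[3]-e0[5];y=d/np.linalg.norm(d);x=np.array([y[1],-y[0],0])
print('yaw',np.degrees(np.arctan2(d[1],d[0])),'from dots',e0[3]+.041*x,'from corner',e0[2]-.05*y+.052*x)
# jar sticker in hand: ellipse at height
hs=cv2.cvtColor(c['image'],cv2.COLOR_RGB2HSV)
m=cv2.inRange(hs,(20,150,120),(35,255,255));m[:235]=0
p=max(cv2.findContours(m,0,2)[0],key=cv2.contourArea);f=cv2.fitEllipse(p)
s=get_state();z=s['ee_pos'][2]-.0675+.105
print(f,onz(c,[f[0]],z)-s['ee_pos'])
```

```text
[[ 0.472   0.004   0.055 ]
 [ 0.4629 -0.0706  0.055 ]
 [ 0.427   0.061   0.055 ]
 [ 0.4319  0.0099  0.055 ]
 [ 0.4223 -0.0648  0.055 ]
 [ 0.4122 -0.1388  0.055 ]]
0.04895386912968427 0.04882339801557186
yaw 82.45554113864948 from dots [0.47254633 0.0044923  0.055     ] from corner [0.47197445 0.00461894 0.055     ]
((276.9403381347656, 273.9136962890625), (57.90397262573242, 62.82368087768555), 90.0890121459961) [[-0.00206675  0.0004761   0.0375    ]]
```

Emit:
apply_moves(travel=[[0.1, 0, -0.6], [0.12, 0, -0.6], [0, 0, -0.64], [0, 0, 0], [0, 0.5, 0], [0, 0.4, 0], [0, 0, 0], [0, 0, 0]], dr=[[0, 0, 0], [0, 0, 0], [0, 0, 0], [0, 0, 0], [0, 0, 0], [0, 0, 0], [0, 0, 0], [0, 0, 0]], jaw=[255, 255, 255, 255, 255, 255, 255, 255])

```text
time_s: 6.57
ee_pos: [0.4741, 0.0036, 0.146]
tcp_rot: [-1.569, 0.095, -0.095]
contact_force: [-0.6, 0.5, -1.2]
gripper_width: 0.0404
```

Run:
```python
from h import *
plan([.4742,.0037,.0825],82.8)
```

```text
t 6.57 at [0.4741 0.0036 0.146 ] yaw 83.04 tooly [-0. -0. -1.] F [-0.6  0.5 -1.2] w 0.0404
 travel units [0.   2.12 0.01] rot before 0.04
 travel units if turned first [0.   2.12 0.01]
```

Emit:
apply_moves(travel=[[0, 0.3, 0], [0, 0.3, 0], [0, 0.2, 0], [0, 0.2, 0], [0, 0.15, 0], [0, 0.15, 0], [0, 0, 0]], dr=[[0, 0, 0], [0, 0, 0], [0, 0, 0], [0, 0, 0], [0, 0, 0], [0, 0, 0], [0, 0, 0]], jaw=[255, 255, 255, 255, 255, 255, 255])

```text
time_s: 7.15
ee_pos: [0.4736, 0.0031, 0.1056]
tcp_rot: [-1.569, 0.097, -0.095]
contact_force: [-0.4, -0.3, -1.3]
gripper_width: 0.0407
```

Emit:
apply_moves(travel=[[0, 0.2, 0], [0, 0.2, 0], [0, 0.1, 0], [0, 0.1, 0], [0, 0.1, 0], [0, 0, 0], [0, 0, 0]], dr=[[0, 0, 0], [0, 0, 0], [0, 0, 0], [0, 0, 0], [0, 0, 0], [0, 0, 0], [0, 0, 0]], jaw=[255, 255, 255, 255, 255, 255, 255])

```text
time_s: 7.73
ee_pos: [0.474, 0.0031, 0.0854]
tcp_rot: [-1.569, 0.096, -0.096]
contact_force: [0.8, 0.1, -2.0]
gripper_width: 0.0399
```

Run:
```python
from h import *
plan([.4742,.0037,.0825],82.8)
```

```text
t 7.73 at [0.474  0.0031 0.0854] yaw 83.02 tooly [-0. -0. -1.] F [ 0.8  0.1 -2. ] w 0.0399
 travel units [0.01 0.1  0.02] rot before 0.04
 travel units if turned first [0.01 0.1  0.02]
```

Emit:
apply_moves(travel=[[0, 0.06, 0], [0, 0.06, 0], [0, 0, 0], [0, 0, 0]], dr=[[0, 0, 0], [0, 0, 0], [0, 0, 0], [0, 0, 0]], jaw=[255, 255, 255, 255])

```text
time_s: 8.07
ee_pos: [0.4743, 0.0028, 0.0822]
tcp_rot: [-1.569, 0.095, -0.096]
contact_force: [-0.2, -2.9, 4.3]
gripper_width: 0.0403
```

Emit:
apply_moves(travel=[[0, 0, 0], [0, 0, 0], [0, 0, 0], [0, 0, 0], [0, 0, 0], [0, 0, 0], [0, 0, 0], [0, 0, 0]], dr=[[0, 0, 0], [0, 0, 0], [0, 0, 0], [0, 0, 0], [0, 0, 0], [0, 0, 0], [0, 0, 0], [0, 0, 0]], jaw=[85, 85, 85, 85, 85, 85, 85, 85])

```text
time_s: 8.73
ee_pos: [0.474, 0.0032, 0.0819]
tcp_rot: [-1.569, 0.096, -0.096]
contact_force: [0.8, -0.5, 1.0]
gripper_width: 0.0626
```

Emit:
apply_moves(travel=[[0, -0.3, 0], [0, -0.6, 0], [0, -0.9, 0], [0, -0.9, 0], [0, -0.9, 0], [0, -0.9, 0], [0, 0, 0], [0, 0, 0]], dr=[[0, 0, 0], [0, 0, 0], [0, 0, 0], [0, 0, 0], [0, 0, 0], [0, 0, 0], [0, 0, 0], [0, 0, 0]], jaw=[85, 85, 85, 85, 85, 85, 85, 85])

```text
time_s: 9.4
ee_pos: [0.4746, 0.0032, 0.2185]
tcp_rot: [-1.568, 0.093, -0.098]
contact_force: [-0.2, 0.5, -0.7]
gripper_width: 0.0626
```

Run:
```python
from h import *
plan([.379,.3164,.2],82.8)
c=cam('wrist','w6.png')
```

```text
t 9.4 at [0.4746 0.0032 0.2185] yaw 83.02 tooly [ 0.003  0.001 -1.   ] F [-0.2  0.5 -0.7] w 0.0626
 travel units [-4.43  0.61  9.97] rot before 0.04
 travel units if turned first [-4.47  0.61  9.96]
```

View pics/w6.png

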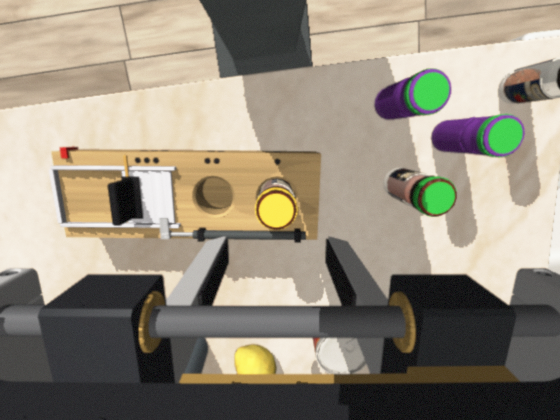

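The yellow jar stands in the one-dot pocket, sticker at (277,209). I check its position and height by depth.

Run:
```python
from h import *
c=load('w6');hs=cv2.cvtColor(c['image'],cv2.COLOR_RGB2HSV)
m=cv2.inRange(hs,(20,150,120),(35,255,255));m[235:]=0
p=max(cv2.findContours(m,0,2)[0],key=cv2.contourArea);f=cv2.fitEllipse(p)
print(f,onz(c,[f[0]],.12),bydepth(c,[f[0]]))
```

```text
((275.8144836425781, 210.0679473876953), (33.35579299926758, 34.13173294067383), 97.75809478759766) [[0.47257523 0.00280775 0.12      ]] [[0.47242296 0.00282763 0.12060993]]
```

Emit:
apply_moves(travel=[[-1, 0, 0], [-1, 0, 0.5], [-1, 0, 1], [-1, 0, 1], [0, 0, 1], [0, 0, 1], [0, 0, 1], [0, 0, 1]], dr=[[0, 0, 0], [0, 0, 0], [0, 0, 0], [0, 0, 0], [0, 0, 0], [0, 0, 0], [0, 0, 0], [0, 0, 0]], jaw=[0, 0, 0, 0, 0, 0, 0, 0])

```text
time_s: 10.12
ee_pos: [0.3788, 0.2113, 0.216]
tcp_rot: [-1.569, 0.097, -0.095]
contact_force: [1.0, 0.0, -0.1]
gripper_width: 0.0937
```

Emit:
apply_moves(travel=[[0, 0, 1], [0, 0, 1], [0, 0, 1], [0, 0, 0], [0, 0, 0], [0, 0, 0]], dr=[[0, 0, 0], [0, 0, 0], [0, 0, 0], [0, 0, 0], [0, 0, 0], [0, 0, 0]], jaw=[0, 0, 0, 0, 0, 0])

```text
time_s: 10.62
ee_pos: [0.3901, 0.2985, 0.2159]
tcp_rot: [-1.57, 0.097, -0.095]
contact_force: [-0.1, 1.0, -0.3]
gripper_width: 0.0939
```

Run:
```python
from h import *
plan([.379,.3164,.15],82.8)
c=cam('wrist','w7.png');hs=cv2.cvtColor(c['image'],cv2.COLOR_RGB2HSV)
m=cv2.inRange(hs,(105,150,120),(125,255,255));m[290:]=0
p=max(cv2.findContours(m,0,2)[0],key=cv2.contourArea);f=cv2.fitEllipse(p)
b=onz(c,[f[0]],.105)[0];print(f,b);plan([b[0],b[1],.061],82.8)
```

```text
t 10.62 at [0.3901 0.2985 0.2159] yaw 83.0 tooly [-0.001 -0.002 -1.   ] F [-0.1  1.  -0.3] w 0.0939
 travel units [-0.44  2.2   0.55] rot before 0.03
 travel units if turned first [-0.44  2.2   0.55]
((293.2615661621094, 196.59637451171875), (31.572938919067383, 32.206382751464844), 62.98724365234375) [0.3791041  0.31647434 0.105     ]
t 10.67 at [0.3903 0.2983 0.2162] yaw 82.96 tooly [-0.001 -0.001 -1.   ] F [-0.3 -0.4  1.1] w 0.094
 travel units [-0.44  5.17  0.56] rot before 0.03
 travel units if turned first [-0.44  5.17  0.56]
```

View pics/w7.png

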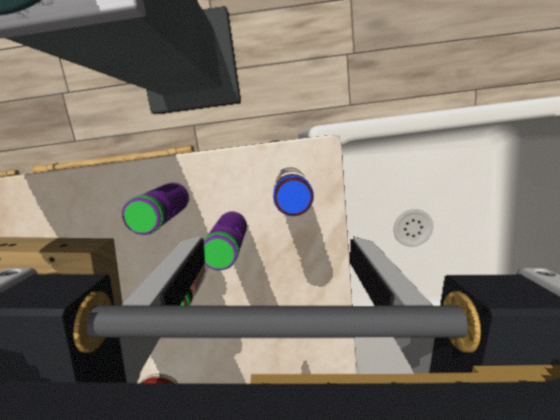

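The blue sticker is at (293,195), giving (0.379, 0.316), the same as before. The purple jar at (222,250) clears the finger's path. I move over and go down.

Emit:
apply_moves(travel=[[-0.44, 0, 0.28], [0, 0, 0.28], [0, 0.6, 0], [0, 0.9, 0], [0, 0.9, 0], [0, 0.9, 0], [0, 0, 0], [0, 0, 0]], dr=[[0, 0, 0], [0, 0, 0], [0, 0, 0], [0, 0, 0], [0, 0, 0], [0, 0, 0], [0, 0, 0], [0, 0, 0]], jaw=[0, 0, 0, 0, 0, 0, 0, 0])

```text
time_s: 11.33
ee_pos: [0.3793, 0.317, 0.1177]
tcp_rot: [-1.57, 0.097, -0.095]
contact_force: [0.3, -0.0, 0.2]
gripper_width: 0.0942
```

Run:
```python
from h import *
plan([.3791,.3165,.065],83)
```

```text
t 11.33 at [0.3793 0.317  0.1177] yaw 82.99 tooly [-0.001 -0.002 -1.   ] F [ 0.3 -0.   0.2] w 0.0942
 travel units [-0.    1.76 -0.02] rot before -0.0
 travel units if turned first [-0.    1.76 -0.02]
```

Emit:
apply_moves(travel=[[0, 0.6, 0], [0, 0.6, 0], [0, 0.6, 0], [0, 0, 0], [0, 0, 0], [0, 0, 0], [0, 0, 0], [0, 0, 0]], dr=[[0, 0, 0], [0, 0, 0], [0, 0, 0], [0, 0, 0], [0, 0, 0], [0, 0, 0], [0, 0, 0], [0, 0, 0]], jaw=[0, 0, 0, 0, 0, 255, 255, 255])

```text
time_s: 12.0
ee_pos: [0.3799, 0.3182, 0.0651]
tcp_rot: [-1.568, 0.095, -0.097]
contact_force: [-0.1, 0.5, -0.3]
gripper_width: 0.0773
```

Emit:
apply_moves(travel=[[0, 0, 0], [0, 0, 0], [0, 0, 0], [0, 0, 0], [0, 0, 0], [0, 0, 0], [0, 0, 0], [0, 0, 0]], dr=[[0, 0, 0], [0, 0, 0], [0, 0, 0], [0, 0, 0], [0, 0, 0], [0, 0, 0], [0, 0, 0], [0, 0, 0]], jaw=[255, 255, 255, 255, 255, 255, 255, 255])

```text
time_s: 12.67
ee_pos: [0.3794, 0.3177, 0.0638]
tcp_rot: [-1.569, 0.096, -0.096]
contact_force: [0.2, -0.3, -1.0]
gripper_width: 0.0407
```

Run:
```python
from h import *
plan([.3791,.3165,.22],83)
```

```text
t 12.67 at [0.3794 0.3177 0.0638] yaw 83.02 tooly [-0. -0. -1.] F [ 0.2 -0.3 -1. ] w 0.0407
 travel units [-0.   -5.21 -0.04] rot before 0.0
 travel units if turned first [-0.   -5.21 -0.04]
```

Emit:
apply_moves(travel=[[0, -0.4, 0], [0, -0.8, 0], [0, -1, 0], [0, -1, 0], [0, -1, 0], [0, -1, 0], [0, 0, -0.5], [0, 0, -1]], dr=[[0, 0, 0], [0, 0, 0], [0, 0, 0], [0, 0, 0], [0, 0, 0], [0, 0, 0], [0, 0, 0], [0, 0, 0]], jaw=[255, 255, 255, 255, 255, 255, 255, 255])

```text
time_s: 13.33
ee_pos: [0.3742, 0.275, 0.221]
tcp_rot: [-1.566, 0.092, -0.095]
contact_force: [0.4, -0.2, -1.7]
gripper_width: 0.0405
```

Emit:
apply_moves(travel=[[0.4, 0, -1], [0.4, 0, -1], [0.4, 0, -1], [0.4, 0, -1], [0.6, 0, -1], [0.6, 0, -1], [0.6, 0, -1], [0.6, 0, -1]], dr=[[0, 0, 0], [0, 0, 0], [0, 0, 0], [0, 0, 0], [0, 0, 0], [0, 0, 0], [0, 0, 0], [0, 0, 0]], jaw=[255, 255, 255, 255, 255, 255, 255, 255])

```text
time_s: 14.0
ee_pos: [0.4639, 0.0184, 0.2197]
tcp_rot: [-1.569, 0.096, -0.096]
contact_force: [1.6, 0.8, -1.0]
gripper_width: 0.0404
```

Emit:
apply_moves(travel=[[0.2, 0, -0.8], [0, 0, -0.8], [0, 0, 0], [0, 0, 0], [0, 0, 0]], dr=[[0, 0, 0], [0, 0, 0], [0, 0, 0], [0, 0, 0], [0, 0, 0]], jaw=[255, 255, 255, 255, 255])

```text
time_s: 14.42
ee_pos: [0.4637, -0.0276, 0.2196]
tcp_rot: [-1.569, 0.096, -0.095]
contact_force: [0.3, -0.0, -0.8]
gripper_width: 0.0406
```

Run:
```python
from h import *
plan([.4632,-.0707,.18],82.8)
c=cam('wrist','w8.png')
hs=cv2.cvtColor(c['image'],cv2.COLOR_RGB2HSV)
m=cv2.inRange(hs,(105,150,90),(125,255,255));m[:235]=0
p=max(cv2.findContours(m,0,2)[0],key=cv2.contourArea);f=cv2.fitEllipse(p)
s=get_state();z=s['ee_pos'][2]-.0638+.105
print(f,onz(c,[f[0]],z)-s['ee_pos'])
a=c['image'][130:290,0:320]
cv2.imwrite('pics/w8z.png',cv2.resize(a,None,fx=2.5,fy=2.5,interpolation=cv2.INTER_CUBIC)[:,:,::-1])
```

```text
t 14.42 at [ 0.4637 -0.0276  0.2196] yaw 83.04 tooly [-0.  0. -1.] F [ 0.3 -0.  -0.8] w 0.0406
 travel units [ 0.16  1.32 -1.43] rot before 0.04
 travel units if turned first [ 0.16  1.32 -1.43]
((277.1424255371094, 280.1184387207031), (58.69038391113281, 63.756553649902344), 88.33171844482422) [[-3.10159639e-04 -4.26900137e-05  4.12000000e-02]]
```

View pics/w8z.png

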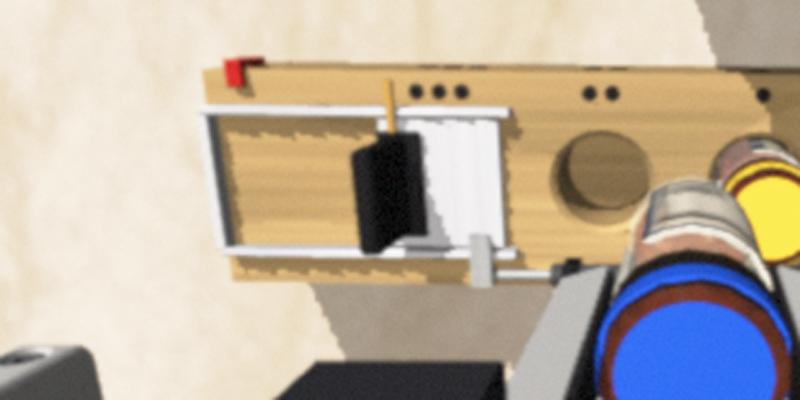

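The blue jar is held, sticker at about (277,280). The two-dot pocket is at crop (601,178), the clip at (235,73) and the pointer tip at (388,82). I check the pocket position.

Run:
```python
from h import *
c=load('w8');P=lambda L:[[x/2.5,130+y/2.5] for x,y in L]
e=onz(c,P([(601,178),(600.5,94),(763,95),(439,92)]),.055);print(e.round(4),'from dots',(e[1]+.041*np.array([.992,-.127,0])).round(4))
plan([.4636,-.0707,.12],82.8)
```

```text
[[ 0.4618 -0.0707  0.055 ]
 [ 0.4225 -0.0649  0.055 ]
 [ 0.4321  0.0096  0.055 ]
 [ 0.4124 -0.1389  0.055 ]] from dots [ 0.4632 -0.0701  0.055 ]
t 14.47 at [ 0.4639 -0.0273  0.2197] yaw 83.08 tooly [-0.  0. -1.] F [ 0.1 -0.6 -1.5] w 0.0403
 travel units [ 0.17  3.32 -1.44] rot before 0.05
 travel units if turned first [ 0.17  3.32 -1.44]
```

Emit:
apply_moves(travel=[[0.08, 0, -0.5], [0.08, 0, -0.5], [0, 0, -0.43], [0, 0, 0], [0, 0.8, 0], [0, 0.8, 0], [0, 0.7, 0], [0, 0, 0]], dr=[[0, 0, 0], [0, 0, 0], [0, 0, 0], [0, 0, 0], [0, 0, 0], [0, 0, 0], [0, 0, 0], [0, 0, 0]], jaw=[255, 255, 255, 255, 255, 255, 255, 255])

```text
time_s: 15.13
ee_pos: [0.4617, -0.0698, 0.1477]
tcp_rot: [-1.569, 0.098, -0.09]
contact_force: [-1.6, -0.2, -1.0]
gripper_width: 0.0404
```

Emit:
apply_moves(travel=[[0, 0, 0], [0, 0, 0]], dr=[[0, 0, 0], [0, 0, 0]], jaw=[255, 255])

```text
time_s: 15.3
ee_pos: [0.4642, -0.0707, 0.1519]
tcp_rot: [-1.569, 0.094, -0.096]
contact_force: [0.7, 0.1, -0.8]
gripper_width: 0.0404
```

Run:
```python
from h import *
plan([.4633,-.0706,.079],82.8)
```

```text
t 15.3 at [ 0.4642 -0.0707  0.1519] yaw 83.07 tooly [ 0.001  0.    -1.   ] F [ 0.7  0.1 -0.8] w 0.0404
 travel units [-0.03  2.43 -0.  ] rot before 0.04
 travel units if turned first [-0.03  2.43 -0.  ]
```

Emit:
apply_moves(travel=[[-0.02, 0.3, 0], [0, 0.3, 0], [0, 0.2, 0], [0, 0.2, 0], [0, 0.2, 0], [0, 0.2, 0], [0, 0, 0], [0, 0, 0]], dr=[[0, 0, 0], [0, 0, 0], [0, 0, 0], [0, 0, 0], [0, 0, 0], [0, 0, 0], [0, 0, 0], [0, 0, 0]], jaw=[255, 255, 255, 255, 255, 255, 255, 255])

```text
time_s: 15.97
ee_pos: [0.4628, -0.0713, 0.1086]
tcp_rot: [-1.569, 0.096, -0.095]
contact_force: [0.2, 0.1, -0.4]
gripper_width: 0.0403
```

Emit:
apply_moves(travel=[[0, 0.2, 0], [0, 0.2, 0], [0, 0.2, 0], [0, 0.1, 0], [0, 0.1, 0], [0, 0.1, 0], [0, 0, 0], [0, 0, 0]], dr=[[0, 0, 0], [0, 0, 0], [0, 0, 0], [0, 0, 0], [0, 0, 0], [0, 0, 0], [0, 0, 0], [0, 0, 0]], jaw=[255, 255, 255, 255, 255, 255, 255, 255])

```text
time_s: 16.63
ee_pos: [0.4629, -0.0712, 0.0818]
tcp_rot: [-1.569, 0.096, -0.096]
contact_force: [0.4, 0.3, -2.0]
gripper_width: 0.0403
```

Emit:
apply_moves(travel=[[0, 0.06, 0], [0, 0.06, 0], [0, 0, 0], [0, 0, 0]], dr=[[0, 0, 0], [0, 0, 0], [0, 0, 0], [0, 0, 0]], jaw=[255, 255, 255, 255])

```text
time_s: 16.97
ee_pos: [0.4632, -0.0715, 0.0784]
tcp_rot: [-1.569, 0.095, -0.096]
contact_force: [-0.3, -1.5, 3.4]
gripper_width: 0.0404
```

Emit:
apply_moves(travel=[[0, 0, 0], [0, 0, 0], [0, 0, 0], [0, 0, 0], [0, 0, 0], [0, 0, 0], [0, 0, 0], [0, 0, 0]], dr=[[0, 0, 0], [0, 0, 0], [0, 0, 0], [0, 0, 0], [0, 0, 0], [0, 0, 0], [0, 0, 0], [0, 0, 0]], jaw=[95, 95, 95, 95, 95, 95, 95, 95])

```text
time_s: 17.63
ee_pos: [0.4629, -0.0712, 0.0783]
tcp_rot: [-1.569, 0.096, -0.096]
contact_force: [-0.7, -0.4, 0.6]
gripper_width: 0.0587
```

Emit:
apply_moves(travel=[[0, -0.3, 0], [0, -0.6, 0], [0, -0.9, 0], [0, -0.9, 0], [0, -0.9, 0], [0, -0.3, 0], [0, 0, 0], [0, 0, 0]], dr=[[0, 0, 0], [0, 0, 0], [0, 0, 0], [0, 0, 0], [0, 0, 0], [0, 0, 0], [0, 0, 0], [0, 0, 0]], jaw=[95, 95, 95, 95, 95, 95, 95, 95])

```text
time_s: 18.3
ee_pos: [0.4629, -0.0711, 0.1955]
tcp_rot: [-1.569, 0.095, -0.096]
contact_force: [0.4, 0.4, -0.1]
gripper_width: 0.0593
```

Run:
```python
from h import *
plan([.451,-.164,.2],82.8)
c=cam('wrist','w9.png')
hs=cv2.cvtColor(c['image'],cv2.COLOR_RGB2HSV)
for lo,hi in(((105,150,90),(125,255,255)),((20,150,120),(35,255,255))):
    m=cv2.inRange(hs,lo,hi);m[240:]=0
    p=max(cv2.findContours(m,0,2)[0],key=cv2.contourArea);f=cv2.fitEllipse(p);print(f,onz(c,[f[0]],.12),bydepth(c,[f[0]]))
a=c['image'][100:300,50:370]
cv2.imwrite('pics/w9z.png',cv2.resize(a,None,fx=2.5,fy=2.5,interpolation=cv2.INTER_CUBIC)[:,:,::-1])
```

```text
t 18.3 at [ 0.4629 -0.0711  0.1955] yaw 83.02 tooly [ 0.001  0.    -1.   ] F [ 0.4  0.4 -0.1] w 0.0593
 travel units [-0.02 -0.15 -3.12] rot before 0.04
 travel units if turned first [-0.01 -0.15 -3.12]
((275.6100158691406, 218.7768096923828), (34.76947784423828, 36.07593536376953), 91.7159194946289) [[ 0.46292223 -0.07199757  0.12      ]] [[ 0.46248543 -0.07193862  0.12156813]]
((359.949462890625, 219.22975158691406), (34.83082580566406, 37.6340446472168), 60.21609115600586) [[0.47256442 0.00274414 0.12      ]] [[0.47241217 0.00262054 0.12048098]]
```

View pics/w9z.png

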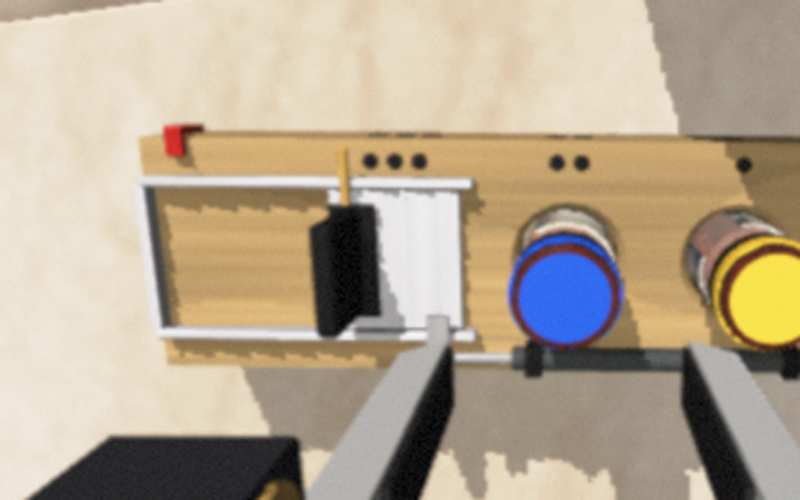

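Both jars are seated within about 1.5 mm of their centres, tops at about 0.120. In the crop, the fin top runs (310,228)-(320,335), the pointer tip is (343,150) and the clip (175,140). I move over the fin with the jaws at 59 mm.

Emit:
apply_moves(travel=[[0, 0, -0.7], [0, 0, -0.8], [0, 0, -0.8], [0, 0, -0.8], [0, 0, 0], [0, 0, 0], [0, 0, 0]], dr=[[0, 0, 0], [0, 0, 0], [0, 0, 0], [0, 0, 0], [0, 0, 0], [0, 0, 0], [0, 0, 0]], jaw=[95, 95, 95, 95, 95, 95, 95])

```text
time_s: 18.93
ee_pos: [0.4513, -0.1629, 0.1944]
tcp_rot: [-1.569, 0.097, -0.094]
contact_force: [0.2, 0.2, 0.3]
gripper_width: 0.0592
```

Run:
```python
from h import *
plan([.451,-.1642,.068],82.7)
c=cam('wrist','w10.png')
a=c['image'][100:300,130:430]
cv2.imwrite('pics/w10z.png',cv2.resize(a,None,fx=2.6,fy=2.6,interpolation=cv2.INTER_CUBIC)[:,:,::-1])
```

```text
t 18.93 at [ 0.4513 -0.1629  0.1944] yaw 83.03 tooly [-0.002  0.    -1.   ] F [0.2 0.2 0.3] w 0.0592
 travel units [ 0.    4.21 -0.04] rot before 0.05
 travel units if turned first [ 0.    4.21 -0.04]
```

View pics/w10z.png

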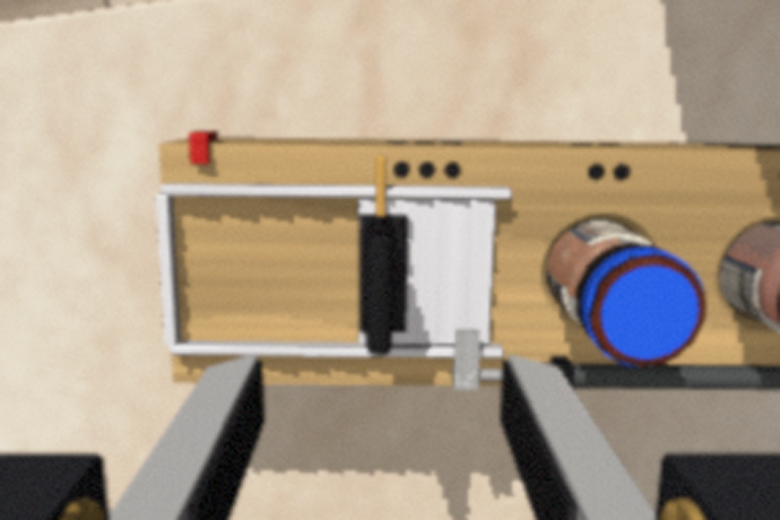

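Run:
```python
from h import *
c=load('w10');P=lambda L:[[130+x/2.6,100+y/2.6] for x,y in L]
yv=np.array([np.cos(np.radians(82.6)),np.sin(np.radians(82.6)),0]);xv=np.array([yv[1],-yv[0],0])
o=np.array([.463,-.0715,0])-.03*yv
f=lambda p:((p-o)@xv,(p-o)@yv)
for n,px,z in(('clip',(200,148),.055),('clip',(200,148),.06),('clip',(200,148),.065),('ptr',(380.5,157),.06),('ptr',(380.5,157),.065),('finback',(379,350),.102),('finmid',(381,290),.102),('dots3',(427,170),.055)):
    print(n,z,np.round(f(onz(c,P([px]),z)[0]),4),'depth',bydepth(c,P([px]))[0].round(4))
```

```text
clip 0.055 [-0.0498 -0.1365] depth [ 0.3921 -0.2294  0.0583]
clip 0.06 [-0.0501 -0.1353] depth [ 0.3921 -0.2294  0.0583]
clip 0.065 [-0.0504 -0.1341] depth [ 0.3921 -0.2294  0.0583]
ptr 0.06 [-0.047  -0.0627] depth [ 0.404  -0.1573  0.0665]
ptr 0.065 [-0.0473 -0.0627] depth [ 0.404  -0.1573  0.0665]
finback 0.102 [ 0.0206 -0.0628] depth [ 0.4716 -0.1662  0.1018]
finmid 0.102 [-0.0023 -0.0622] depth [ 0.4493 -0.1627  0.1   ]
dots3 0.055 [-0.0414 -0.0436] depth [ 0.4124 -0.1392  0.0552]
```

Emit:
apply_moves(travel=[[0, 0.8, -0.03], [0, 0.8, 0], [0, 0.8, 0], [0, 0.6, 0], [0, 0.6, 0], [0, 0.5, 0], [0, 0, 0], [0, 0, 0]], dr=[[0, 0.04, 0], [0, 0, 0], [0, 0, 0], [0, 0, 0], [0, 0, 0], [0, 0, 0], [0, 0, 0], [0, 0, 0]], jaw=[95, 95, 95, 95, 95, 95, 95, 95])

```text
time_s: 19.65
ee_pos: [0.4512, -0.1637, 0.072]
tcp_rot: [-1.568, 0.1, -0.097]
contact_force: [0.4, -0.9, 0.7]
gripper_width: 0.0589
```

Run:
```python
from h import *
plan([.451,-.1642,.070],82.7)
```

```text
t 19.65 at [ 0.4512 -0.1637  0.072 ] yaw 82.83 tooly [-0.002  0.    -1.   ] F [ 0.4 -0.9  0.7] w 0.0589
 travel units [-0.01  0.07 -0.02] rot before 0.02
 travel units if turned first [-0.01  0.07 -0.02]
```

Emit:
apply_moves(travel=[[0, 0, 0], [0, 0, 0], [0, 0, 0], [0, 0, 0], [0, 0, 0], [0, 0, 0], [0, 0, 0], [0, 0, 0]], dr=[[0, 0, 0], [0, 0, 0], [0, 0, 0], [0, 0, 0], [0, 0, 0], [0, 0, 0], [0, 0, 0], [0, 0, 0]], jaw=[255, 255, 255, 255, 255, 255, 255, 255])

```text
time_s: 20.32
ee_pos: [0.4516, -0.1643, 0.0723]
tcp_rot: [-1.568, 0.099, -0.099]
contact_force: [2.1, 5.9, 1.4]
gripper_width: 0.0094
```

Emit:
apply_moves(travel=[[0, 0, 0], [0, 0, 0], [0, 0, 0], [0, 0, 0]], dr=[[0, 0, 0], [0, 0, 0], [0, 0, 0], [0, 0, 0]], jaw=[255, 255, 255, 255])

```text
time_s: 20.65
ee_pos: [0.4516, -0.1641, 0.0723]
tcp_rot: [-1.568, 0.099, -0.099]
contact_force: [1.2, 4.6, 2.7]
gripper_width: 0.0095
```

Run:
```python
from h import *
plan([.451,-.1642,.070],82.7)
```

```text
t 20.65 at [ 0.4516 -0.1641  0.0723] yaw 82.79 tooly [ 0.  0. -1.] F [1.2 4.6 2.7] w 0.0095
 travel units [-0.02  0.08 -0.  ] rot before 0.01
 travel units if turned first [-0.02  0.08 -0.  ]
```

The fin is gripped at 9.5 mm, close to its 10 mm thickness. I pull slowly.

Emit:
apply_moves(travel=[[0, 0, -0.1], [0, 0, -0.2], [0, 0, -0.25], [0, 0, -0.25], [0, 0, -0.25], [0, 0, -0.25], [0, 0, -0.2], [0, 0, 0]], dr=[[0, 0, 0], [0, 0, 0], [0, 0, 0], [0, 0, 0], [0, 0, 0], [0, 0, 0], [0, 0, 0], [0, 0, 0]], jaw=[255, 255, 255, 255, 255, 255, 255, 255])

```text
time_s: 21.32
ee_pos: [0.4456, -0.2092, 0.0723]
tcp_rot: [-1.568, 0.1, -0.099]
contact_force: [-0.2, 9.6, 7.6]
gripper_width: 0.0101
```

Emit:
apply_moves(travel=[[0, 0, -0.2], [0, 0, -0.2], [0, 0, -0.15], [0, 0, -0.1], [0, 0, 0], [0, 0, 0]], dr=[[0, 0, 0], [0, 0, 0], [0, 0, 0], [0, 0, 0], [0, 0, 0], [0, 0, 0]], jaw=[255, 255, 255, 255, 255, 255])

```text
time_s: 21.82
ee_pos: [0.4432, -0.2273, 0.0723]
tcp_rot: [-1.567, 0.099, -0.098]
contact_force: [-2.1, 10.8, 8.5]
gripper_width: 0.0097
```

Run:
```python
from h import *
plan([.4421,-.236,.072],82.7)
c=cam('wrist','w11.png');t=cam('side','s11.png')
a=c['image'][120:300,130:430]
cv2.imwrite('pics/w11z.png',cv2.resize(a,None,fx=2.6,fy=2.6,interpolation=cv2.INTER_CUBIC)[:,:,::-1])
```

```text
t 21.82 at [ 0.4432 -0.2273  0.0723] yaw 82.81 tooly [-0.001  0.002 -1.   ] F [-2.1 10.8  8.5] w 0.0097
 travel units [-0.    0.01 -0.29] rot before 0.02
 travel units if turned first [-0.    0.01 -0.29]
```

View pics/w11z.png

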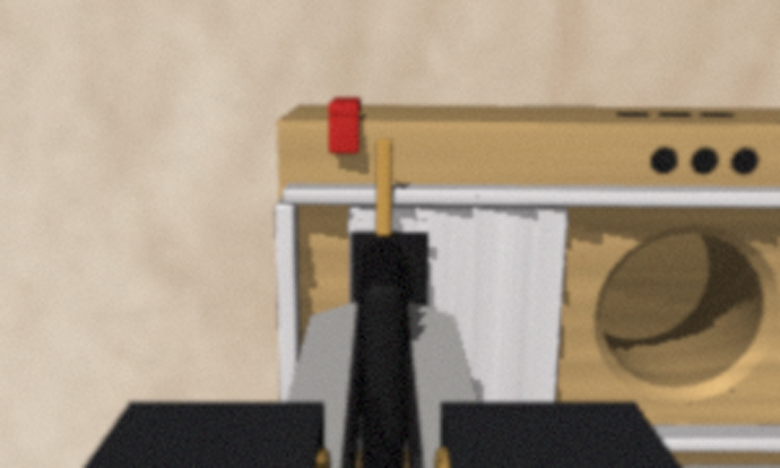

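The clip's top face is at crop x 329-360 (centre 344, rows 110-153), and the pointer tip at (384,140). About 8-9 mm remain.

```bash
cat > q.py <<'E'
from h import *
yv=np.array([np.cos(np.radians(82.65)),np.sin(np.radians(82.65)),0])
def meas(fn,clip,ptr,y0):
    c=load(fn);P=lambda p:[[130+p[0]/2.6,y0+p[1]/2.6]]
    for zc in(.056,.0583,.061):
        for zp in(.0635,.0665): print(zc,zp,'remaining mm',round(1e3*float((onz(c,P(clip),zc)[0]-onz(c,P(ptr),zp)[0])@yv),2))
    print(bydepth(c,P(clip)),bydepth(c,P(ptr)))
    a=onz(c,P((clip[0]-15.5,clip[1])),.0583);b=onz(c,P((clip[0]+15.5,clip[1])),.0583);print('clip w',np.linalg.norm(a-b))
E
python3 -c "
from q import *
meas('w11',(344.5,132),(384,148),120)"
```

```text
0.056 0.0635 remaining mm -9.95
0.056 0.0665 remaining mm -9.93
0.0583 0.0635 remaining mm -9.84
0.0583 0.0665 remaining mm -9.83
0.061 0.0635 remaining mm -9.72
0.061 0.0665 remaining mm -9.7
[[ 0.39292422 -0.23012047  0.05830491]] [[ 0.39695395 -0.22073637  0.06734499]]
clip w 0.007739848188243784
```

Clip width 7.7 mm agrees with the stated 8 mm. I move 9.8 mm more (0.33 unit).

Emit:
apply_moves(travel=[[0, 0, -0.1], [0, 0, -0.1], [0, 0, -0.08], [0, 0, -0.05], [0, 0, 0], [0, 0, 0], [0, 0, 0]], dr=[[0, 0, 0], [0, 0, 0], [0, 0, 0], [0, 0, 0], [0, 0, 0], [0, 0, 0], [0, 0, 0]], jaw=[255, 255, 255, 255, 255, 255, 255])

```text
time_s: 22.5
ee_pos: [0.442, -0.2368, 0.0723]
tcp_rot: [-1.567, 0.099, -0.097]
contact_force: [-1.7, 12.8, 9.6]
gripper_width: 0.0096
```

Run:
```python
from h import *
plan([.4421,-.236,.072],82.7)
c=cam('wrist','w12.png');t=cam('side','s12.png')
a=c['image'][120:300,130:430]
cv2.imwrite('pics/w12z.png',cv2.resize(a,None,fx=2.6,fy=2.6,interpolation=cv2.INTER_CUBIC)[:,:,::-1])
```

```text
t 22.5 at [ 0.442  -0.2368  0.0723] yaw 82.83 tooly [-0.001  0.002 -1.   ] F [-1.7 12.8  9.6] w 0.0096
 travel units [0.   0.01 0.03] rot before 0.02
 travel units if turned first [0.   0.01 0.03]
```

View pics/w12z.png

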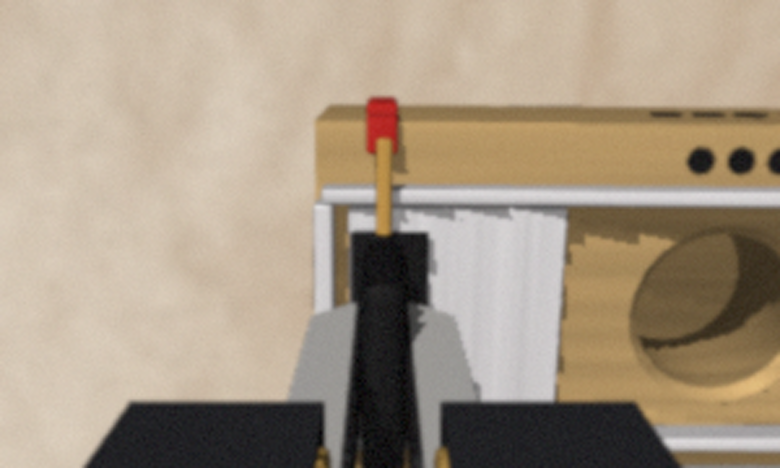

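View pics/s12.png

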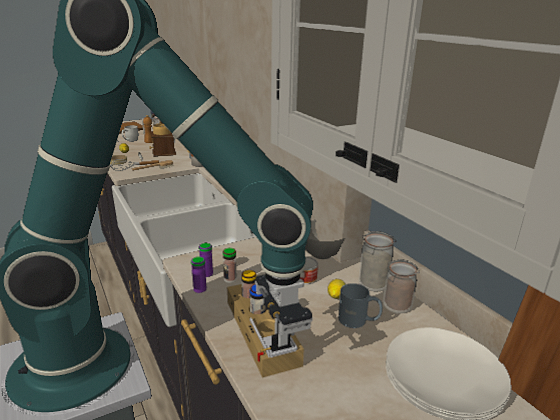

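The pointer (x 383.5) stands on the clip's middle (x 382). The side view shows both jars in the rack, and the green jar (229,257), mug (355,305) and tin (310,268) in place. I hold a moment and check that it stays still.

Emit:
apply_moves(travel=[[0, 0, 0], [0, 0, 0], [0, 0, 0], [0, 0, 0], [0, 0, 0], [0, 0, 0], [0, 0, 0], [0, 0, 0]], dr=[[0, 0, 0], [0, 0, 0], [0, 0, 0], [0, 0, 0], [0, 0, 0], [0, 0, 0], [0, 0, 0], [0, 0, 0]], jaw=[255, 255, 255, 255, 255, 255, 255, 255])

```text
time_s: 23.27
ee_pos: [0.442, -0.2368, 0.0722]
tcp_rot: [-1.567, 0.099, -0.097]
contact_force: [-2.3, 11.8, 10.2]
gripper_width: 0.0098
```

Run:
```python
from q import *
meas('w12',(382,132),(383.5,148),120)
c=cam('wrist','w13.png');d=load('w12')
g=lambda i:cv2.cvtColor(i['image'],cv2.COLOR_RGB2GRAY)
print('shift px',cv2.phaseCorrelate(np.float32(g(d)[140:250,260:420]),np.float32(g(c)[140:250,260:420])))
a=load('side0')['image'];b=load('s12')['image']
for n,(x0,y0,x1,y1) in dict(green=(218,244,242,290),mug=(338,283,385,328)).items():
    r=[np.float32(cv2.cvtColor(i[y0:y1,x0:x1],cv2.COLOR_RGB2GRAY)) for i in(a,b)];print(n,cv2.phaseCorrelate(*r))
plan([.4421,-.236,.072],82.7);print(hand_in())
```

```text
0.056 0.0635 remaining mm -0.35
0.056 0.0665 remaining mm -0.34
0.0583 0.0635 remaining mm -0.36
0.0583 0.0665 remaining mm -0.34
0.061 0.0635 remaining mm -0.37
0.061 0.0665 remaining mm -0.35
[[ 0.3928771  -0.23034631  0.05795962]] [[ 0.39573142 -0.23037139  0.06690122]]
clip w 0.007741027811072303
shift px ((-0.021309666268976457, 0.04295823564245893), 1.000356923341751)
green ((-0.24982832044569925, -0.06601685892005804), 0.78369341749284)
mug ((0.14630267868545488, 0.2621807430037393), 0.3936497215871458)
t 23.32 at [ 0.442  -0.2368  0.0723] yaw 82.83 tooly [-0.001  0.002 -1.   ] F [-0.8 12.6  8.7] w 0.0097
 travel units [-0.    0.01  0.03] rot before 0.02
 travel units if turned first [-0.    0.01  0.03]
the job is handed in; nothing more can be done
None
```

The rack is loaded and the job is handed in at 23.3 s, with the gripper still holding the cover at the mark. The hand-in gives no verdict, so everything below is from my own checks.

- **Jars:** the yellow jar went into the one-dot pocket first, then the blue jar into the two-dot pocket. Just after the blue jar was released, both measured within about 1.5 mm of pocket centre. Their tops read 120–122 mm above the worktop against 120 mm expected, so both are on the pocket floor.
- **Cover:** I took the fin and pulled slowly until the pointer stood about 0.35 mm from the middle of the red clip. It stayed still over 0.7 s, with about 12 N of pull at the wrist.
- **Green jar and mug:** before-and-after comparison shows shifts of no more than about 0.3 pixel. The mug's match was weak because the lighting around it had changed.
- **Tin:** I checked it only by eye, and it stands where it was.

One measurement disagreed: the top camera's positions for the yellow and blue jars and the two pockets were 3–6 mm off the wrist camera's. I used the wrist camera, and the clean seating supports that.

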